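# Tip the parts tote for its stock photo

### The arm

A 7-joint arm with a two-finger parallel gripper is mounted at the origin on the work surface. World frame = base frame: x ahead of the robot, y to its left, z up, the work surface at z = 0. Lengths are in mm, angles in rad, forces in N, time in s.
With the tool pointing down it reaches from about 400 to 875 mm from the base axis. Payload 4.4 kg.
Tool frame: the origin (TCP) lies midway between the tips of the shut fingers; the grasp point (between the pads) lies 19 mm behind it; z points along the fingers, y is the direction in which the jaws open and shut (so a half turn about z gives the same grasp; the last joint's range is limited). The gripper opens to 85 mm and grips with 20 to 120 N. Pads are 22 mm wide; open, the fingers measure 114 mm over their backs; the gripper's body (76 mm by 85 mm) begins 54 mm behind the grasp point. The pads swing forward as they close: fully open they stand 13 mm farther back than shut.
Start: joints at [1.203, 0.628, 0.038, 1.517, -0.027, 0.996, -0.02], TCP at [193.233, -620.628, 231.313] pointing down, gripper open.
Joint ranges: [-3.06, 3.06], [-0.37, 2.12], [-1.25, 1.32], [0.18, 2.47], [-1.1, 4.24], [0.23, 1.98], [-2.94, 2.94]. Speed limits (rad/s): [2.57, 2.57, 3.14, 3.14, 3.14, 3.14, 3.14].

### API

Orientations are given as [roll, pitch, yaw] about the fixed x, y, z axes, in that order (R = Rz(yaw) Ry(pitch) Rx(roll)).
In Python, from cell import * gives the robot as it stands. The module is installed in compiled form; this text tells all that it offers.
- The arm moves only by the tool move_arm, never from a script. Its argument "series" is a list of rows, each a list of 2 entries, a list of its own where there are three numbers: the shift along the tool's x, y, z in m, then the turn about the tool's z in rad. In form: [[[x, y, z], yaw], ...]. A call has 1 to 5 rows; each row is the pose to reach, as a shift and turn from the pose measured when the call began, along the tool's axes at that moment; what a row does not reach only later rows make up. A row lasts 1/8 s, in which the tool goes at most 62.5 mm and 10.7 degrees, less where a joint would pass 70% of its speed; a pose out of reach is approached as far as the arm can. A call with a gripper value outside its range is refused whole. "claw" is the opening, from 0 (shut) to 1 (fully open), set as the call begins (left out, the last holds). The fingers move at their own pace and stop on an object; the grip force is fixed at half the most. Time passes only in rows, so rows that repeat a pose let the fingers close. It gives the time, the measured TCP pose, the force and the opening at its end, in the units of the state.
- read_state(): the state, without advancing time (a new reading comes with each control period).
- get_image(name): name is "scene" or "top" or "wrist"; returns the picture (400x640x3 uint8, blue, green, red); there is no depth.
- camera_model(name): a dict with "fov_y" (degrees; the focal length in pixels is half the picture's height over the tangent of half this angle, whatever the lens; pixels are square), "cx", "cy" (the principal point, pixels), "k1" (the pictures are not rectified: a ray, as slopes to the right and down, at radius r is drawn at 1 + k1 r^2 times it, then the intrinsics apply), "pose" (4x4, takes a point from camera to world coordinates); the wrist camera has in their place "tool_from_camera" (4x4, takes a point from camera to tool coordinates, whose origin is the TCP and whose axes are the flange's). Camera axes: x right, y down, z forward; pixel columns grow to the right and rows downward; lengths in mm; the calibration is good to about 2 mm. A picture is of the moment at which its call begins: read the wrist's pose just before it. camera_model takes no time and is no camera call.
- finish_job(): hands the job in, once; it reports no verdict.
The state is a dict: "clock": time; "qpos": joint angles; "qd": joint speeds; "tau": joint torques, N m; "eef_pos": TCP position; "tool_rot": TCP orientation; "force": force on the tool from outside, world axes, zero at the start; "torque": the same for the moment, N m; "width": finger opening in mm.
Only numpy, scipy, OpenCV 4.12 (cv2) and the standard library are available. Lean on these libraries where they do the work, as an engineer would, in place of code of your own. Each camera call takes 0.05 s, during which the arm holds its last target. There are 200 camera calls.

### The job

Pick the white parts tote up by its handle, hold it clear of the bench above the middle of the dark photo card, and tip it towards its blue corner until all four brass thumb nuts have slid together into that corner. Finish while holding: do not put the tote down or let go, but keep it still and clearly tilted, blue corner lowest, with the nuts gathered there for the picture. Spill nothing, and leave the other things on the bench where they are.

Things in the scene. Friction and masses are not known exactly. Their poses are not given: they have to be found in the camera images.
- tote: white open parts tote, outside 200 (x) x 140 (y) x 50 mm high, walls and floor 4 mm, 0.3 kg. Origin: centre of its underside; z up out of its mouth. Rigid grey handle over its middle: a level bar along x, full length, 14 mm wide (y), 20 mm high, top 120 mm above the underside, on a 5 mm thick, 22 mm wide upright at each end. The corner at +x, +y is blue (outside, rim, floor)
- tote_grip (a point): centre of the handle bar, 110 mm above the tote's underside; axes as the tote's
- tote_middle (a point): middle of the tote, 30 mm above the underside; axes as the tote's
- blue_corner (a point): inside blue corner of the tote (+96, +66 mm from its origin), 10 mm above its underside; axes as the tote's
- blue_foot (a point): outer lower tip of the blue corner (+100, +70, 0 mm from the tote's origin), its lowest point when it is tipped towards that corner
- nut1: loose brass thumb nut 1 of 4, a disc 22 mm across and 12 mm high, 25 g, lying in the tote. Origin: centre of its underside. Slides on the tote's floor and walls with friction about 0.2 to 0.3
- nut2: loose brass thumb nut 2 of 4, a disc 22 mm across and 12 mm high, 25 g, lying in the tote. Origin: centre of its underside. Slides on the tote's floor and walls with friction about 0.2 to 0.3
- nut3: loose brass thumb nut 3 of 4, a disc 22 mm across and 12 mm high, 25 g, lying in the tote. Origin: centre of its underside. Slides on the tote's floor and walls with friction about 0.2 to 0.3
- nut4: loose brass thumb nut 4 of 4, a disc 22 mm across and 12 mm high, 25 g, lying in the tote. Origin: centre of its underside. Slides on the tote's floor and walls with friction about 0.2 to 0.3
- card: dark grey square photo card with yellow tape at its corners, 240 x 240 x 3 mm, fixed to the bench. Origin: centre of its underside, on the bench top
- tape: yellow roll of tape lying flat, 76 mm across, 24 mm high; a bystander, loose. Origin: its underside
- ink_jar: red jar with a black lid, 56 mm across, 70 mm high; a bystander, loose. Origin: its underside
- ink_bottle: green bottle with a white cap, 48 mm across, 130 mm high; a bystander, loose. Origin: its underside
- camera: black camera on a small table tripod, about 125 mm wide and 205 mm high, lens towards the robot; a bystander, loose. Origin: its underside
- brush_pot: white ceramic cup, 72 mm across, 90 mm high; a bystander, loose. Origin: its underside
- driver: screwdriver lying flat; a bystander, loose. Origin: its underside
- squeegee: printing squeegee, 180 x 35 mm, 72 mm high, wooden grip over an orange blade; a bystander, loose. Origin: its underside

How it is judged (in metres and radians):
On the way:
1. the tote is gripped and lifted clear of the bench (height (world z) of blue_foot above 0.02 m and contact force between tote and the fingers above 1 N and height (world z) of tote_middle above 0.05 m), for 0.2 s.
At the end, for the whole second after the job is handed in: Only the fingers carry the tote; blue tip over 20 mm up, middle within 80 mm of the card centre seen from above; tilted 15 to 63 degrees, x and y both dipping at least 7 degrees to the blue corner; all four nuts within 85 mm of the inside blue corner; all at rest (contact force between tote and the fingers above 1 N and contact force between tote and card below 0.05 N and contact force between tote and tape below 0.05 N and contact force between tote and ink_jar below 0.05 N and contact force between tote and ink_bottle below 0.05 N and contact force between tote and camera below 0.05 N and contact force between tote and brush_pot below 0.05 N and contact force between tote and driver below 0.05 N and contact force between tote and squeegee below 0.05 N and height (world z) of blue_foot above 0.02 m and horizontal distance between tote_middle and card below 0.08 m and angle between tote's own z axis and vertical between 0.26 and 1.1 rad and angle between tote's own x axis and vertical above 1.69 rad and angle between tote's own y axis and vertical above 1.69 rad and linear speed of each of tote, nut1, nut2, nut3, nut4 below 0.03 m/s and distance between each of nut1, nut2, nut3, nut4 and blue_corner below 0.085 m); the arm keeps its last pose, push and grip.
It fails at once if one of the other things on the bench is moved more than 30 mm (distance of any of tape, ink_jar, ink_bottle, camera, brush_pot, driver, squeegee from where it was at the start of the episode above 0.03 m).
It also fails if it takes over 51 s, if anything falls off the work surface, if the arm or the gripper's body presses on something with over 40 N, if the wrist force passes 120 N, or if a joint passes its speed limit or range.

## Working session

There is one attempt and no reset: what is moved stays moved. The work goes in short steps, Python scripts to look and compute and a tool call to move; the robot and the scene stay as the last step left them, time stands still between calls to the robot, and variables do not carry over. Pictures are saved under pics/ and viewed, about 8 in all and at most 12, crops included, and the job is handed in when it is done.

Besides the shell and the picture viewer there is one more tool, called after ">>>" as a command line: name --argument value ..., lists and objects as JSON in quotes. move_arm: Moves the arm, as the interface text tells. Its arguments: {"type":"object","properties":{"series":{"type":"array"},"claw":{"type":"number"}},"required":["series"]}

```bash
mkdir -p pics; python3 - <<'E'
from cell import *
import cv2
s=read_state(); print({k:s[k] for k in("clock","qpos","eef_pos","tool_rot","force","width")})
for n in("scene","top","wrist"):
    im=get_image(n); cv2.imwrite(f"pics/{n}0.png",im); m=camera_model(n); print(n,m)
E
```

```text
{'clock': 0.0, 'qpos': array([ 1.20319712,  0.6293328 ,  0.03843894,  1.51839648, -0.02700066,
        0.99631008, -0.01999049]), 'eef_pos': array([ 193.04241926, -619.99825357,  230.38857741]), 'tool_rot': array([-3.13966398e+00,  2.31587720e-05,  3.01810172e-01]), 'force': array([-0.68096596, -0.25821668,  0.36305431]), 'width': 85.34163059591295}
scene {'fov_y': 43.28682028749052, 'cx': 324.5145452989849, 'cy': 192.18547194562325, 'k1': -0.02300626365247136, 'pose': array([[-8.55272890e-01,  4.41075370e-01, -2.71957353e-01,
         1.04500756e+03],
       [ 5.18099366e-01,  7.37036151e-01, -4.33993963e-01,
         6.85102279e+02],
       [ 9.01835307e-03, -5.12084203e-01, -8.58887908e-01,
         1.46711774e+03],
       [ 0.00000000e+00,  0.00000000e+00,  0.00000000e+00,
         1.00000000e+00]])}
top {'fov_y': 42.045667733461464, 'cx': 323.7524027441681, 'cy': 194.8161833545102, 'k1': -0.023974868549034762, 'pose': array([[ 1.26287338e-02, -9.95884119e-01,  8.97515222e-02,
         4.52462825e+02],
       [-9.99919184e-01, -1.27090863e-02, -3.23827868e-04,
        -7.30631377e+00],
       [ 1.46315488e-03, -8.97401793e-02, -9.95964136e-01,
         1.51748780e+03],
       [ 0.00000000e+00,  0.00000000e+00,  0.00000000e+00,
         1.00000000e+00]])}
wrist {'fov_y': 70.94498523683359, 'cx': 317.39102903828166, 'cy': 202.9924615130284, 'k1': -0.011774290627515765, 'tool_from_camera': array([[-4.79517112e-04, -9.48477966e-01, -3.16842733e-01,
         8.05822069e+01],
       [ 9.99999877e-01, -4.94559028e-04, -3.29460355e-05,
         6.26457821e-01],
       [-1.25448845e-04, -3.16842710e-01,  9.48478087e-01,
        -1.42966981e+02],
       [ 0.00000000e+00,  0.00000000e+00,  0.00000000e+00,
         1.00000000e+00]])}
```

View pics/top0.png

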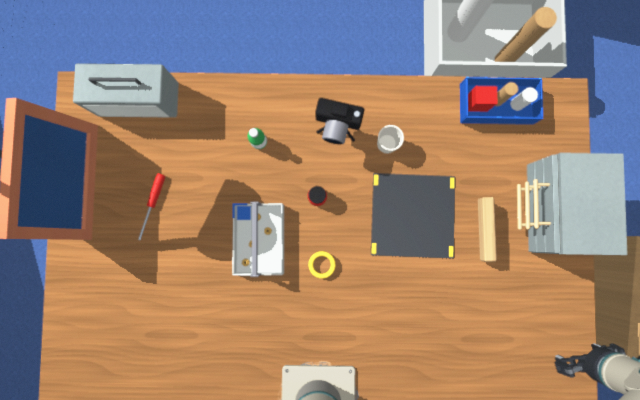

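View pics/scene0.png

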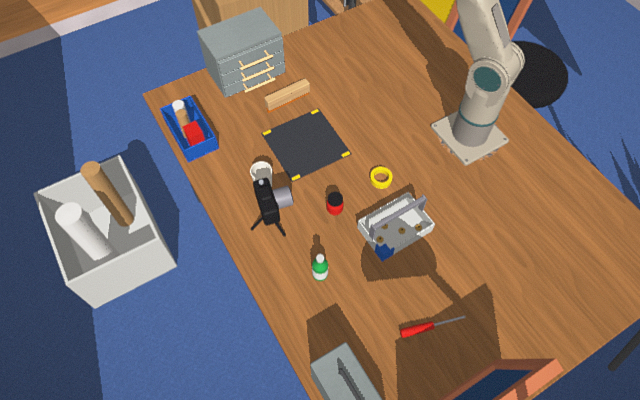

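```bash
cat > h.py <<'E'
from cell import *
import cv2, numpy as np
from scipy.spatial.transform import Rotation as R
def rays(name,px,pose=None):
    m=camera_model(name); f=200/np.tan(np.radians(m["fov_y"])/2)
    K=np.array([[f,0,m["cx"]],[0,f,m["cy"]],[0,0,1.]])
    u=cv2.undistortPoints(np.array(px,float).reshape(-1,1,2),K,np.array([m["k1"],0,0,0.]))[:,0]
    if pose is None: pose=m["pose"]
    return pose[:3,3], np.c_[u,np.ones(len(u))]@pose[:3,:3].T
def wristpose():
    s=read_state(); T=np.eye(4); T[:3,:3]=R.from_euler("xyz",s["tool_rot"]).as_matrix(); T[:3,3]=s["eef_pos"]
    return T@camera_model("wrist")["tool_from_camera"]
def plane(name,px,z,pose=None):
    o,d=rays(name,px,pose); return o+d*((z-o[2])/d[:,2])[:,None]
def blobs(mask,amin=30):
    c,_=cv2.findContours(mask.astype(np.uint8),cv2.RETR_EXTERNAL,cv2.CHAIN_APPROX_NONE)
    return sorted([k for k in c if cv2.contourArea(k)>amin],key=lambda k:-cv2.contourArea(k))
E
python3 - <<'E'
from h import *
im=cv2.imread("pics/top0.png"); hsv=cv2.cvtColor(im,cv2.COLOR_BGR2HSV)
y=blobs((hsv[...,0]>24)&(hsv[...,0]<34)&(hsv[...,1]>170)&(hsv[...,2]>150),10)
for k in y:
    p=cv2.minAreaRect(k)[0]; print("yellow",np.round(p),cv2.contourArea(k),plane("top",p,3).round())
b=blobs((hsv[...,0]>105)&(hsv[...,0]<125)&(hsv[...,1]>150))
for k in b[:6]: print("blue",cv2.boundingRect(k))
for n,p,z in(("jar",(317,190),70),("bottle",(256,131),130),("cam",(340,115),180),("cup",(391,133),90),("barA",(254,203),120),("barB",(254,275),120)): print(n,plane("top",p,z).round())
cv2.imwrite("pics/c1.png",cv2.resize(im[190:290,215:345],None,fx=6,fy=6,interpolation=cv2.INTER_CUBIC))
E
```

```text
blue (19, 116, 66, 112)
blue (460, 77, 83, 47)
blue (238, 207, 12, 12)
jar [[596.  11.  70.]]
bottle [[749. 178. 130.]]
cam [[783. -48. 180.]]
cup [[ 756. -193.   90.]]
barA [[554. 180. 120.]]
barB [[362. 175. 120.]]
```

View pics/c1.png

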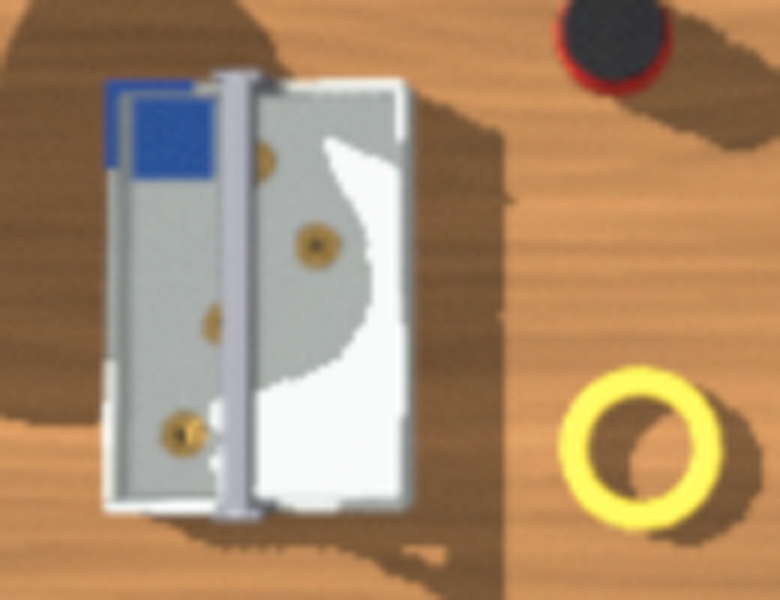

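>>> move_arm --series '[[[0.24,-0.208,-0.03],0.29],[[0.24,-0.208,-0.03],0.29],[[0.24,-0.208,-0.03],0.29],[[0.24,-0.208,-0.03],0.29],[[0.24,-0.208,-0.03],0.29]]' --claw 1

```text
clock: 0.78
eef_pos: [357.8, -354.1, 260.4]
tool_rot: [-3.14, 0.0, 0.012]
force: [1.6, -0.7, -0.4]
width: 85.6
```

```bash
python3 - <<'E'
from h import *
s=read_state(); print({k:np.round(s[k],3) for k in("clock","qpos","eef_pos","tool_rot","width")})
print("card",plane("top",[(376,180),(452,183),(374,249),(451,251)],3).mean(0))
print("bar",plane("top",[(254.6,202),(254.5,276.3)],120)); print("rim",plane("top",[(232.5,203.5),(282.5,203.5),(232.5,275.3),(282.5,275.3)],50).round())
print("tape",plane("top",(321.5,264.5),24))
E
```

```text
{'clock': np.float64(0.775), 'qpos': array([ 0.649,  0.385,  0.105,  1.883, -0.052,  0.877, -0.779]), 'eef_pos': array([ 357.755, -354.11 ,  260.422]), 'tool_rot': array([-3.14 ,  0.   ,  0.012]), 'width': np.float64(85.626)}
card [ 531.58286387 -269.51460509    3.        ]
bar [[556.59381882 178.24660603 120.        ]
 [358.36158346 173.75177821 120.        ]]
rim [[557. 250.  50.]
 [559. 109.  50.]
 [356. 244.  50.]
 [357. 105.  50.]]
tape [[387.69358782  -3.89352377  24.        ]]
```

>>> move_arm --series '[[[0.058,-0.306,-0.01],0],[[0.058,-0.306,-0.01],0],[[0.058,-0.306,-0.01],0],[[0.058,-0.306,-0.01],0],[[0.058,-0.306,-0.01],0]]'

```text
clock: 1.4
eef_pos: [412.1, -46.6, 271.0]
tool_rot: [-3.14, -0.001, 0.012]
force: [0.9, -1.3, 0.4]
width: 85.5
```

>>> move_arm --series '[[[0.04,-0.226,0.02],-0.01],[[0.04,-0.226,0.02],-0.01],[[0.04,-0.226,0.02],-0.01],[[0.04,-0.226,0.02],-0.01],[[0.04,-0.226,0.02],-0.01]]'

```text
clock: 2.02
eef_pos: [449.1, 184.0, 250.8]
tool_rot: [-3.139, -0.0, 0.028]
force: [-0.5, -0.2, 0.0]
width: 85.3
```

```bash
python3 - <<'E'
from h import *
s=read_state(); print({k:np.round(s[k],3) for k in("clock","qpos","eef_pos","tool_rot","width")})
cv2.imwrite("pics/w1.png",get_image("wrist"))
E
```

```text
{'clock': np.float64(2.025), 'qpos': array([-0.372,  0.37 , -0.099,  1.938,  0.045,  0.834, -2.037]), 'eef_pos': array([449.103, 184.009, 250.842]), 'tool_rot': array([-3.139, -0.   ,  0.028]), 'width': np.float64(85.315)}
```

View pics/w1.png

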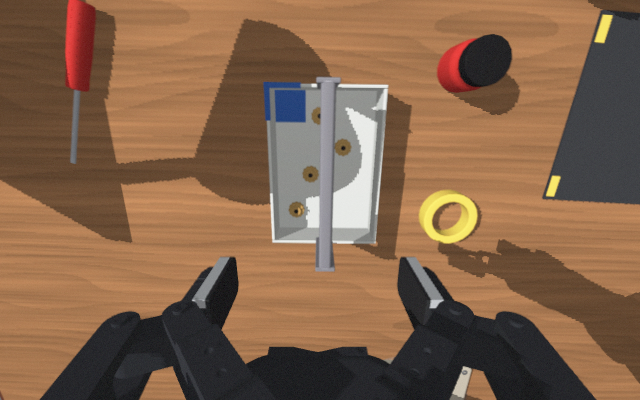

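```bash
python3 - <<'E'
from h import *
P=wristpose(); print(plane("wrist",[(327.5,80),(325,267)],120,P)); print(plane("wrist",[(264,84),(387,87),(273,242),(377,242)],50,P).round())
E
```

```text
[[555.00673119 173.88475176 120.        ]
 [363.27228618 169.79289933 120.        ]]
[[556. 244.  50.]
 [556. 104.  50.]
 [358. 238.  50.]
 [361.  97.  50.]]
```

>>> move_arm --series '[[[0,0.0105,0.06],0.003],[[0,0.0105,0.11],0.003],[[0,0.0105,0.14],0.003],[[0,0.0105,0.159],0.003],[[0,0.0105,0.159],0.003]]'

```text
clock: 2.7
eef_pos: [448.2, 168.5, 90.9]
tool_rot: [3.14, 0.003, 0.02]
force: [-0.3, -0.1, -0.2]
width: 85.4
```

>>> move_arm --series '[[[0,0,0],0],[[0,0,0],0],[[0,0,0],0],[[0,0,0],0],[[0,0,0],0]]' --claw 0

```text
clock: 3.32
eef_pos: [447.8, 168.5, 90.9]
tool_rot: [3.14, 0.004, 0.02]
force: [-0.1, -0.8, -4.7]
width: 13.1
```

```bash
python3 - <<'E'
from h import *
s=read_state(); print({k:np.round(s[k],3) for k in("clock","qpos","eef_pos","tool_rot","width","force","torque")})
cv2.imwrite("pics/w2.png",get_image("wrist"))
E
```

```text
{'clock': np.float64(3.325), 'qpos': array([-0.375,  0.622, -0.064,  2.105,  0.09 ,  0.422, -2.06 ]), 'eef_pos': array([447.815, 168.498,  90.901]), 'tool_rot': array([3.14 , 0.004, 0.02 ]), 'width': np.float64(13.12), 'force': array([-0.097, -0.81 , -4.699]), 'torque': array([-0.065,  0.033,  0.056])}
```

>>> move_arm --series '[[[0,0,-0.01],0],[[0,0,-0.035],0],[[0,0,-0.075],0],[[0,0,-0.105],0],[[0,0,-0.12],0]]'

```text
clock: 4.0
eef_pos: [448.5, 168.1, 212.7]
tool_rot: [3.14, 0.003, 0.019]
force: [-0.2, 0.6, -4.0]
width: 13.6
```

```bash
python3 - <<'E'
from h import *
s=read_state(); print({k:np.round(s[k],3) for k in("clock","qpos","eef_pos","tool_rot","width","force","torque")})
a=get_image("wrist"); b=get_image("top")[150:300,190:390]
b=cv2.resize(b,(533,400)); cv2.imwrite("pics/w3.png",cv2.resize(np.hstack([a,b]),(800,273)))
E
```

```text
{'clock': np.float64(4.0), 'qpos': array([-0.35 ,  0.415, -0.093,  1.998,  0.057,  0.734, -2.029]), 'eef_pos': array([448.507, 168.125, 212.731]), 'tool_rot': array([3.14e+00, 3.00e-03, 1.90e-02]), 'width': np.float64(13.594), 'force': array([-0.192,  0.629, -4.01 ]), 'torque': array([-0.013,  0.03 ,  0.006])}
```

View pics/w3.png

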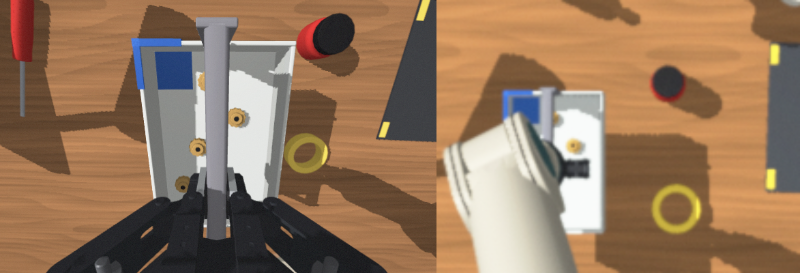

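>>> move_arm --series '[[[0.005,0.03,-0.03],-0.1],[[0.015,0.075,-0.07],-0.25],[[0.025,0.12,-0.11],-0.4],[[0.033,0.165,-0.13],-0.55],[[0.04,0.21,-0.15],-0.7]]'

```text
clock: 4.72
eef_pos: [492.6, -42.4, 362.6]
tool_rot: [-3.14, 0.003, 0.724]
force: [0.7, 0.7, -4.7]
width: 13.0
```

```bash
cat >> h.py <<'E'
def st():
    s=read_state(); print({k:np.round(s[k],3).tolist() for k in("clock","qpos","eef_pos","tool_rot","width","force")})
    M=R.from_euler("xyz",s["tool_rot"]).as_matrix(); print("tool z",M[:,2].round(3)); return s,M
def to(target):
    s,M=st(); print("shift mm",(M.T@(np.array(target)-s["eef_pos"])).round(1))
E
python3 -c "
from h import *; to([531,-269,480])"
```

```text
{'clock': 4.725, 'qpos': [0.176, 0.274, -0.195, 1.737, 0.059, 1.139, -0.883], 'eef_pos': [492.587, -42.386, 362.593], 'tool_rot': [-3.14, 0.003, 0.724], 'width': 12.97, 'force': [0.674, 0.677, -4.679]}
tool z [-0.003 -0.001 -1.   ]
shift mm [-121.7  195.1 -117.2]
```

>>> move_arm --series '[[[-0.026,0.041,-0.025],-0.15],[[-0.052,0.083,-0.05],-0.33],[[-0.078,0.126,-0.075],-0.51],[[-0.104,0.165,-0.1],-0.68],[[-0.122,0.195,-0.117],-0.82]]'

```text
clock: 5.35
eef_pos: [530.0, -271.9, 479.3]
tool_rot: [-3.137, 0.002, 1.546]
force: [0.6, 0.1, -3.8]
width: 13.6
```

>>> move_arm --series '[[[0,0,-0.03],-0.1],[[0,0,-0.06],-0.2],[[0,0,-0.09],-0.3],[[0,0,-0.11],-0.345],[[0,0,-0.12],-0.345]]'

```text
clock: 5.98
eef_pos: [530.7, -272.0, 599.0]
tool_rot: [-3.136, -0.001, 1.89]
force: [0.5, 0.1, -4.0]
width: 12.9
```

```bash
python3 -c "
from h import *; to([531,-269,660])"
```

```text
{'clock': 5.975, 'qpos': [0.58, 0.433, -0.32, 0.87, 0.141, 1.861, 0.647], 'eef_pos': [530.692, -272.017, 598.995], 'tool_rot': [-3.136, -0.001, 1.89], 'width': 12.935, 'force': [0.538, 0.052, -3.996]}
tool z [-0.006 -0.001 -1.   ]
shift mm [  2.8   0.9 -61. ]
```

>>> move_arm --series '[[[0,0,-0.03],0],[[0,0,-0.06],0],[[0,0,-0.08],0],[[0,0,-0.1],0]]'

```text
clock: 6.48
eef_pos: [517.9, -265.7, 664.5]
tool_rot: [3.12, 0.031, 1.887]
force: [0.2, -0.3, -4.1]
width: 12.8
```

```bash
python3 -c "
from h import *; to([531,-269,760])"
```

```text
{'clock': 6.475, 'qpos': [0.341, 0.415, 0.183, 0.714, -0.075, 1.981, 0.793], 'eef_pos': [517.879, -265.728, 664.468], 'tool_rot': [3.12, 0.031, 1.887], 'width': 12.809, 'force': [0.212, -0.325, -4.074]}
tool z [ 0.03  -0.022 -0.999]
shift mm [-10.1  13.5 -95. ]
```

```bash
python3 -c "
from h import *; to([650,-330,860])"
```

```text
{'clock': 6.475, 'qpos': [0.341, 0.415, 0.183, 0.714, -0.075, 1.981, 0.793], 'eef_pos': [517.879, -265.728, 664.468], 'tool_rot': [3.12, 0.031, 1.887], 'width': 12.809, 'force': [0.212, -0.325, -4.074]}
tool z [ 0.03  -0.022 -0.999]
shift mm [-108.1  109.7 -190. ]
```

>>> move_arm --series '[[[-0.025,0.025,-0.045],0],[[-0.05,0.05,-0.09],0],[[-0.075,0.075,-0.13],0],[[-0.1,0.1,-0.18],0]]'

```text
clock: 6.98
eef_pos: [525.8, -319.0, 787.6]
tool_rot: [2.782, 0.123, 1.7]
force: [0.4, 0.1, -3.3]
width: 12.9
```

```bash
python3 -c "
from h import *; to([650,-330,860])"
```

```text
{'clock': 6.975, 'qpos': [0.431, 0.411, 0.486, 0.435, -0.459, 1.981, 0.744], 'eef_pos': [525.846, -319.044, 787.557], 'tool_rot': [2.782, 0.123, 1.7], 'width': 12.906, 'force': [0.36, 0.06, -3.327]}
tool z [ 0.364 -0.069 -0.929]
shift mm [-35.6 138.1 -21.3]
```

>>> move_arm --series '[[[-0.02,0.05,-0.03],0],[[-0.03,0.1,-0.06],0]]'

```text
clock: 7.22
eef_pos: [561.1, -309.6, 800.8]
tool_rot: [2.741, 0.147, 1.686]
force: [0.8, 0.5, -4.3]
width: 13.0
```

```bash
cat >> h.py <<'E'
def dips():
    s,M=st(); x,y=M[:,0],-M[:,1]
    print("tilt %.1f xdip %.1f ydip %.1f"%(np.degrees(np.arccos(-M[2,2])),*np.degrees(-np.arcsin([x[2],y[2]])))); return s,M
E
python3 -c "
from h import *; s,M=dips()
b=np.array([650,-330,860])-s['eef_pos']; print((M.T@b).round())"
```

```text
{'clock': 7.225, 'qpos': [0.524, 0.449, 0.024, 0.301, -0.156, 1.981, 0.596], 'eef_pos': [561.127, -309.566, 800.807], 'tool_rot': [2.741, 0.147, 1.686], 'width': 12.985, 'force': [0.771, 0.541, -4.279]}
tool z [ 0.403 -0.089 -0.911]
tilt 24.4 xdip 8.4 ydip 22.7
[-39. 100. -16.]
```

```bash
python3 -c "
from h import *; to([500,-270,900])"
```

```text
{'clock': 7.225, 'qpos': [0.524, 0.449, 0.024, 0.301, -0.156, 1.981, 0.596], 'eef_pos': [561.127, -309.566, 800.807], 'tool_rot': [2.741, 0.147, 1.686], 'width': 12.985, 'force': [0.771, 0.541, -4.279]}
tool z [ 0.403 -0.089 -0.911]
shift mm [  31.3  -10.8 -118.5]
```

>>> move_arm --series '[[[0.015,-0.005,-0.06],0],[[0.03,-0.01,-0.12],0]]'

```text
clock: 7.48
eef_pos: [495.7, -265.4, 848.7]
tool_rot: [2.704, 0.165, 1.677]
force: [0.1, 0.2, -3.3]
width: 13.2
```

```bash
python3 -c "
from h import *; dips()"
```

```text
{'clock': 7.475, 'qpos': [0.534, 0.296, -0.035, 0.411, -0.12, 1.982, 0.572], 'eef_pos': [495.679, -265.441, 848.722], 'tool_rot': [2.704, 0.165, 1.677], 'width': 13.18, 'force': [0.072, 0.193, -3.328]}
tool z [ 0.437 -0.104 -0.894]
tilt 26.7 xdip 9.5 ydip 24.7
```

>>> move_arm --series '[[[0.01,0,-0.06],0],[[0.02,0,-0.12],0],[[0.02,0,-0.14],0]]'

```text
clock: 7.85
eef_pos: [428.3, -222.4, 892.4]
tool_rot: [2.648, 0.195, 1.663]
force: [-0.8, -0.8, -3.3]
width: 13.2
```

```bash
python3 -c "
from h import *; dips(); to([490,-265,700])"
```

```text
{'clock': 7.85, 'qpos': [0.579, 0.15, -0.11, 0.493, -0.103, 1.982, 0.55], 'eef_pos': [428.286, -222.442, 892.414], 'tool_rot': [2.648, 0.195, 1.663], 'width': 13.237, 'force': [-0.816, -0.85, -3.341]}
tool z [ 0.487 -0.126 -0.864]
tilt 30.2 xdip 11.2 ydip 27.7
{'clock': 7.85, 'qpos': [0.579, 0.15, -0.11, 0.493, -0.103, 1.982, 0.55], 'eef_pos': [428.286, -222.442, 892.414], 'tool_rot': [2.648, 0.195, 1.663], 'width': 13.237, 'force': [-0.816, -0.85, -3.341]}
tool z [ 0.487 -0.126 -0.864]
shift mm [ -9.9 -43.1 201.7]
```

>>> move_arm --series '[[[0.01,0,-0.06],0],[[0.01,0,-0.12],0],[[0.01,0,-0.18],0]]'

```text
clock: 8.22
eef_pos: [361.9, -188.0, 922.7]
tool_rot: [2.594, 0.223, 1.647]
force: [-0.4, -0.5, -4.0]
width: 12.9
```

```bash
python3 -c "
from h import *; s,M=dips(); to([480,-255,700])"
```

```text
{'clock': 8.225, 'qpos': [0.925, 0.026, -0.431, 0.558, -0.124, 1.982, 0.553], 'eef_pos': [361.888, -188.045, 922.728], 'tool_rot': [2.594, 0.223, 1.647], 'width': 12.862, 'force': [-0.397, -0.509, -3.975]}
tool z [ 0.534 -0.149 -0.833]
tilt 33.6 xdip 12.8 ydip 30.5
{'clock': 8.225, 'qpos': [0.925, 0.026, -0.431, 0.558, -0.124, 1.982, 0.553], 'eef_pos': [361.888, -188.045, 922.728], 'tool_rot': [2.594, 0.223, 1.647], 'width': 12.862, 'force': [-0.397, -0.509, -3.975]}
tool z [ 0.534 -0.149 -0.833]
shift mm [-24.6 -25.6 258.4]
```

>>> move_arm --series '[[[-0.005,-0.005,0.05],-0.1],[[-0.01,-0.01,0.1],-0.25],[[-0.015,-0.015,0.15],-0.4],[[-0.02,-0.02,0.2],-0.55],[[-0.025,-0.025,0.255],-0.7]]'

```text
clock: 8.85
eef_pos: [479.0, -254.9, 699.6]
tool_rot: [2.859, 0.517, 2.339]
force: [0.5, -1.5, -3.9]
width: 13.0
```

```bash
python3 -c "
from h import *; s,M=dips(); to([498,-260,420])"
```

```text
{'clock': 8.85, 'qpos': [0.955, -0.017, -0.412, 1.332, -0.162, 1.263, 1.389], 'eef_pos': [479.008, -254.886, 699.631], 'tool_rot': [2.859, 0.517, 2.339], 'width': 13.02, 'force': [0.542, -1.505, -3.906]}
tool z [ 0.53  -0.148 -0.835]
tilt 33.4 xdip 29.6 ydip 14.0
{'clock': 8.85, 'qpos': [0.955, -0.017, -0.412, 1.332, -0.162, 1.263, 1.389], 'eef_pos': [479.008, -254.886, 699.631], 'tool_rot': [2.859, 0.517, 2.339], 'width': 13.02, 'force': [0.542, -1.505, -3.906]}
tool z [ 0.53  -0.148 -0.835]
shift mm [123.6 -60.4 244.3]
```

>>> move_arm --series '[[[0.025,-0.012,0.049],-0.1],[[0.05,-0.024,0.098],-0.2],[[0.075,-0.036,0.147],-0.2],[[0.1,-0.048,0.196],-0.2],[[0.123,-0.06,0.244],-0.2]]'

```text
clock: 9.48
eef_pos: [497.0, -258.7, 416.5]
tool_rot: [2.977, 0.557, 2.569]
force: [-0.1, -0.2, -4.0]
width: 12.7
```

```bash
python3 - <<'E'
from h import *
s,M=dips(); to([498,-260,420])
cv2.imwrite("pics/w4.png",np.hstack([cv2.resize(get_image("wrist"),(448,280)),get_image("scene")[0:280,180:500]]))
E
```

```text
{'clock': 9.475, 'qpos': [0.92, 0.085, -0.442, 1.994, -0.172, 0.511, 1.66], 'eef_pos': [497.045, -258.653, 416.47], 'tool_rot': [2.977, 0.557, 2.569], 'width': 12.733, 'force': [-0.093, -0.173, -3.984]}
tool z [ 0.527 -0.145 -0.837]
tilt 33.1 xdip 31.9 ydip 8.0
{'clock': 9.475, 'qpos': [0.92, 0.085, -0.442, 1.994, -0.172, 0.511, 1.66], 'eef_pos': [497.045, -258.653, 416.47], 'tool_rot': [2.977, 0.557, 2.569], 'width': 12.733, 'force': [-0.093, -0.173, -3.984]}
tool z [ 0.527 -0.145 -0.837]
shift mm [-3.2 -0.2 -2.3]
```

View pics/w4.png

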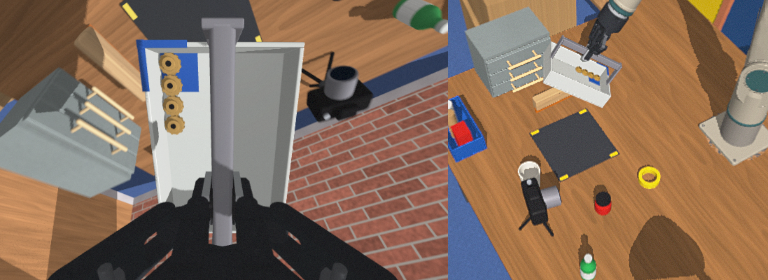

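>>> move_arm --series '[[[0,0,0],-0.18],[[0,0,0],-0.36],[[0,0,0],-0.54],[[0,0,0],-0.72],[[0,0,0],-0.72]]'

```text
clock: 10.2
eef_pos: [493.7, -256.5, 411.4]
tool_rot: [-2.872, 0.502, -2.88]
force: [0.5, 0.1, -4.1]
width: 13.1
```

```bash
python3 - <<'E'
from h import *
s,M=dips(); to([498,-260,420])
cv2.imwrite("pics/w5.png",get_image("wrist")[40:280,140:500])
E
```

```text
{'clock': 10.2, 'qpos': [1.005, 0.094, -0.536, 1.996, -0.145, 0.518, 2.353], 'eef_pos': [493.704, -256.522, 411.41], 'tool_rot': [-2.872, 0.502, -2.88], 'width': 13.124, 'force': [0.522, 0.098, -4.093]}
tool z [ 0.517 -0.137 -0.845]
tilt 32.3 xdip 28.8 ydip -13.5
{'clock': 10.2, 'qpos': [1.005, 0.094, -0.536, 1.996, -0.145, 0.518, 2.353], 'eef_pos': [493.704, -256.522, 411.41], 'tool_rot': [-2.872, 0.502, -2.88], 'width': 13.124, 'force': [0.522, 0.098, -4.093]}
tool z [ 0.517 -0.137 -0.845]
shift mm [-7.  -5.9 -4.6]
```

View pics/w5.png

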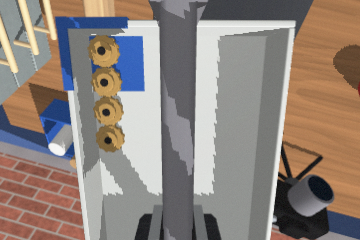

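>>> move_arm --series '[[[0,0,0],-0.15],[[0,0,0],-0.3],[[0,0,0],-0.3],[[0,0,0],-0.3]]'

```text
clock: 10.75
eef_pos: [493.6, -256.6, 411.3]
tool_rot: [-2.736, 0.404, -2.571]
force: [-0.3, 0.0, -4.6]
width: 13.3
```

>>> move_arm --series '[[[-0.007,-0.006,-0.005],0.18],[[-0.007,-0.006,-0.005],0.36],[[-0.007,-0.006,-0.005],0.54],[[-0.007,-0.006,-0.005],0.72],[[-0.007,-0.006,-0.005],0.9]]'

```text
clock: 11.38
eef_pos: [498.6, -257.5, 420.6]
tool_rot: [3.039, 0.556, 2.69]
force: [-0.0, -0.1, -3.5]
width: 12.9
```

>>> move_arm --series '[[[0,0,0],0.18],[[0,0,0],0.36],[[0,0,0],0.5],[[0,0,0],0.62],[[0,0,0],0.62]]'

```text
clock: 12.0
eef_pos: [498.7, -257.4, 420.7]
tool_rot: [2.722, 0.389, 2.015]
force: [-1.0, 0.3, -3.8]
width: 13.2
```

```bash
python3 - <<'E'
from h import *
s,M=dips(); to([498,-260,420])
cv2.imwrite("pics/w6.png",np.hstack([get_image("wrist")[0:280,100:460],get_image("scene")[0:280,180:500]]))
E
```

```text
{'clock': 12.0, 'qpos': [0.854, 0.085, -0.376, 1.972, -0.176, 0.546, 1.142], 'eef_pos': [498.742, -257.407, 420.655], 'tool_rot': [2.722, 0.389, 2.015], 'width': 13.175, 'force': [-1.034, 0.29, -3.824]}
tool z [ 0.517 -0.137 -0.845]
tilt 32.3 xdip 22.3 ydip 22.2
{'clock': 12.0, 'qpos': [0.854, 0.085, -0.376, 1.972, -0.176, 0.546, 1.142], 'eef_pos': [498.742, -257.407, 420.655], 'tool_rot': [2.722, 0.389, 2.015], 'width': 13.175, 'force': [-1.034, 0.29, -3.824]}
tool z [ 0.517 -0.137 -0.845]
shift mm [-1.6 -2.2  0.5]
```

View pics/w6.png

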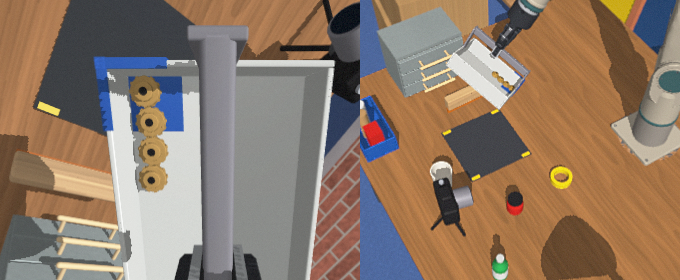

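```bash
cat >> h.py <<'E'
def nuts(px):
    # tool-frame intersection with nut tops; tote frame: x=tool x, y=-tool y, z=-tool z, grip at x=-10, z=110
    T=camera_model("wrist")["tool_from_camera"]; o,d=rays("wrist",px,T)
    tz=-19+110-16; p=o+d*((tz-o[2])/d[:,2])[:,None]
    q=np.c_[p[:,0]-10,-p[:,1]]; print(q.round(1),"dist",np.hypot(*(q-[96,66]).T).round(1))
E
python3 -c "
from h import *
nuts([(245,91),(251,122),(252,152),(252,180)])
nuts([(206,68),(431,72)])
T=camera_model('wrist')['tool_from_camera'];o,d=rays('wrist',[(195,58),(433,63)],T);print(o+d*((41-o[2])/d[:,2])[:,None])"
```

```text
[[83.5 53.3]
 [61.9 50.6]
 [39.5 51.4]
 [17.3 53.1]] dist [17.8 37.5 58.3 79.7]
[[ 98.9  79.8]
 [ 96.2 -80. ]] dist [ 14.1 146. ]
[[109.92622359 -73.38044018  41.        ]
 [107.16494514  67.97571623  41.        ]]
```

>>> move_arm --series '[[[0,0,0],-0.18],[[0,0,0],-0.36],[[0,0,0],-0.54],[[0,0,0],-0.72],[[0,0,0],-0.9]]'

```text
clock: 12.72
eef_pos: [498.7, -257.4, 420.6]
tool_rot: [-3.063, 0.559, 3.03]
force: [0.8, -0.6, -3.2]
width: 12.8
```

>>> move_arm --series '[[[0,0,0],-0.18],[[0,0,0],-0.36],[[0,0,0],-0.54],[[0,0,0],-0.66],[[0,0,0],-0.66]]'

```text
clock: 13.35
eef_pos: [498.5, -257.5, 420.6]
tool_rot: [-2.722, 0.388, -2.533]
force: [1.0, -0.2, -4.3]
width: 13.0
```

>>> move_arm --series '[[[0,0,0],0],[[0,0,0],0]]'

```text
clock: 13.6
eef_pos: [498.6, -257.5, 420.6]
tool_rot: [-2.722, 0.389, -2.534]
force: [-0.3, 0.1, -4.4]
width: 13.0
```

```bash
python3 - <<'E'
from h import *
s,M=dips()
cv2.imwrite("pics/w7.png",get_image("wrist")[0:300,100:500])
E
```

```text
{'clock': 13.6, 'qpos': [1.034, 0.096, -0.574, 1.968, -0.124, 0.544, 2.659], 'eef_pos': [498.578, -257.5, 420.589], 'tool_rot': [-2.722, 0.389, -2.534], 'width': 12.999, 'force': [-0.268, 0.064, -4.437]}
tool z [ 0.517 -0.137 -0.845]
tilt 32.3 xdip 22.3 ydip -22.1
```

View pics/w7.png

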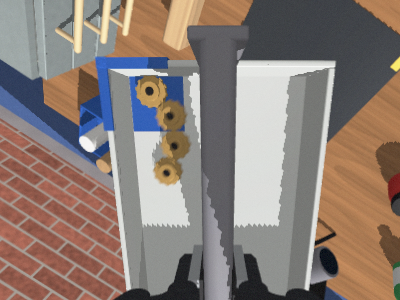

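>>> move_arm --series '[[[0,0,0],0],[[0,0,0],0],[[0,0,0],0],[[0,0,0],0.18],[[0,0,0],0.36]]'

```text
clock: 14.28
eef_pos: [498.6, -257.6, 420.7]
tool_rot: [-2.891, 0.511, -2.918]
force: [1.1, 0.3, -4.1]
width: 13.3
```

>>> move_arm --series '[[[0,0,0],0.18],[[0,0,0],0.36],[[0,0,0],0.36],[[0,0,0],0.36],[[0,0,0],0.36]]'

```text
clock: 14.9
eef_pos: [498.6, -257.6, 420.7]
tool_rot: [-3.104, 0.563, 2.952]
force: [-0.0, 0.7, -4.0]
width: 13.2
```

```bash
python3 - <<'E'
from h import *
s,M=dips()
cv2.imwrite("pics/w8.png",get_image("wrist")[0:300,100:500])
E
```

```text
{'clock': 14.9, 'qpos': [0.946, 0.09, -0.476, 1.97, -0.151, 0.545, 1.961], 'eef_pos': [498.605, -257.646, 420.651], 'tool_rot': [-3.104, 0.563, 2.952], 'width': 13.209, 'force': [-0.017, 0.668, -4.027]}
tool z [ 0.517 -0.137 -0.845]
tilt 32.3 xdip 32.3 ydip -1.8
```

View pics/w8.png

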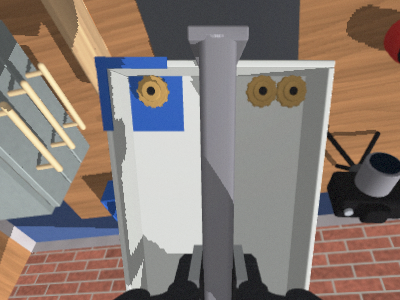

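```bash
cat >> h.py <<'E'
def find(im,off=(0,0)):
    hsv=cv2.cvtColor(im,cv2.COLOR_BGR2HSV)
    m=(hsv[...,0]>13)&(hsv[...,0]<30)&(hsv[...,1]>90)
    v,u=np.nonzero(m); T=camera_model("wrist")["tool_from_camera"]
    o,d=rays("wrist",np.c_[u+off[0],v+off[1]],T); p=o+d*((75-o[2])/d[:,2])[:,None]
    q=np.c_[p[:,0]-9,-p[:,1]]; q=q[(abs(q[:,0])<97)&(abs(q[:,1])<67)].astype(np.float32)
    _,_,c=cv2.kmeans(q,4,None,(3,100,.01),10,cv2.KMEANS_PP_CENTERS)
    c=c[np.argsort(-c[:,0])]; r=np.hypot(*(c-[96,66]).T)
    print(len(q),c.round(0).tolist(),"dist",r.round(0))
def look(f):
    s,M=dips(); im=get_image("wrist"); cv2.imwrite(f,im); find(im)
E
python3 - <<'E'
from h import *
find(cv2.imread("pics/w6.png")[:,:360],(100,0))
find(cv2.imread("pics/w7.png"),(100,0))
find(cv2.imread("pics/w8.png"),(100,0))
E
```

```text
2536 [[85.0, 54.0], [64.0, 51.0], [43.0, 51.0], [21.0, 52.0]] dist [16. 35. 55. 76.]
2441 [[85.0, 49.0], [69.0, 36.0], [47.0, 34.0], [27.0, 40.0]] dist [20. 41. 59. 74.]
2099 [[86.0, -55.0], [85.0, 48.0], [85.0, -27.0], [85.0, -41.0]] dist [121.  21.  94. 107.]
```

>>> move_arm --series '[[[0,0,0],0.18],[[0,0,0],0.36],[[0,0,0],0.54],[[0,0,0],0.72],[[0,0,0],0.9]]'

```text
clock: 15.58
eef_pos: [498.6, -257.8, 420.6]
tool_rot: [2.699, 0.362, 1.954]
force: [0.6, 0.9, -4.7]
width: 12.8
```

>>> move_arm --series '[[[0,0,0],0.18],[[0,0,0],0.36],[[0,0,0],0.5],[[0,0,0],0.5],[[0,0,0],0.5]]'

```text
clock: 16.2
eef_pos: [498.6, -257.8, 420.6]
tool_rot: [2.589, 0.121, 1.504]
force: [0.6, 0.9, -3.5]
width: 12.8
```

```bash
python3 -c "
from h import *; look('pics/w9.png')"
```

```text
{'clock': 16.2, 'qpos': [0.793, 0.082, -0.308, 1.973, -0.192, 0.547, 0.597], 'eef_pos': [498.554, -257.768, 420.584], 'tool_rot': [2.589, 0.121, 1.504], 'width': 12.846, 'force': [0.572, 0.857, -3.534]}
tool z [ 0.517 -0.137 -0.845]
tilt 32.3 xdip 6.9 ydip 31.4
2080 [[84.0, -31.0], [84.0, 25.0], [84.0, 55.0], [84.0, -20.0]] dist [98. 43. 16. 87.]
```

>>> move_arm --series '[[[0,0,0],0.18],[[0,0,0],0.36],[[0,0,0],0.54],[[0,0,0],0.72],[[0,0,0],0.72]]'

```text
clock: 16.88
eef_pos: [498.5, -257.8, 420.5]
tool_rot: [2.633, -0.254, 0.888]
force: [-1.1, 0.4, -4.4]
width: 13.2
```

```bash
python3 -c "
from h import *; look('pics/w10.png')"
```

```text
{'clock': 16.875, 'qpos': [0.721, 0.079, -0.229, 1.975, -0.209, 0.549, -0.104], 'eef_pos': [498.495, -257.751, 420.52], 'tool_rot': [2.633, -0.254, 0.888], 'width': 13.225, 'force': [-1.141, 0.359, -4.368]}
tool z [ 0.516 -0.137 -0.845]
tilt 32.3 xdip -14.6 ydip 28.1
1867 [[83.0, 55.0], [83.0, 20.0], [83.0, 36.0], [83.0, -16.0]] dist [17. 47. 33. 83.]
```

>>> move_arm --series '[[[0,0,0],0.18],[[0,0,0],0.25],[[0,0,0],0.25]]'

```text
clock: 17.3
eef_pos: [498.4, -257.6, 420.4]
tool_rot: [2.703, -0.366, 0.659]
force: [0.6, 0.5, -3.6]
width: 13.3
```

```bash
python3 -c "
from h import *; look('pics/w11.png')"
```

```text
{'clock': 17.3, 'qpos': [0.697, 0.079, -0.204, 1.976, -0.214, 0.549, -0.344], 'eef_pos': [498.433, -257.621, 420.402], 'tool_rot': [2.703, -0.366, 0.659], 'width': 13.257, 'force': [0.578, 0.46, -3.616]}
tool z [ 0.516 -0.137 -0.845]
tilt 32.3 xdip -21.0 ydip 23.3
1877 [[83.0, 54.0], [83.0, 35.0], [83.0, 20.0], [83.0, -17.0]] dist [17. 33. 48. 84.]
```

>>> move_arm --series '[[[0,0,0],0.15],[[0,0,0],0.15],[[0,0,0],0.15]]'

```text
clock: 17.73
eef_pos: [498.4, -257.5, 420.4]
tool_rot: [2.76, -0.425, 0.513]
force: [-0.3, 0.7, -3.5]
width: 13.0
```

```bash
python3 -c "
from h import *; look('pics/w12.png')"
```

```text
{'clock': 17.725, 'qpos': [0.683, 0.078, -0.189, 1.976, -0.217, 0.55, -0.487], 'eef_pos': [498.424, -257.547, 420.368], 'tool_rot': [2.76, -0.425, 0.513], 'width': 13.031, 'force': [-0.318, 0.695, -3.462]}
tool z [ 0.516 -0.137 -0.846]
tilt 32.3 xdip -24.3 ydip 19.8
1785 [[81.0, 54.0], [77.0, 35.0], [73.0, 20.0], [68.0, -16.0]] dist [19. 36. 52. 87.]
```

>>> move_arm --series '[[[0,0,0],0],[[0,0,0],-0.18],[[0,0,0],-0.36],[[0,0,0],-0.54],[[0,0,0],-0.72]]'

```text
clock: 18.4
eef_pos: [498.5, -257.6, 420.4]
tool_rot: [2.584, -0.083, 1.18]
force: [-0.2, -0.2, -4.1]
width: 13.1
```

```bash
python3 -c "
from h import *; look('pics/w13.png')"
```

```text
{'clock': 18.4, 'qpos': [0.754, 0.08, -0.265, 1.974, -0.201, 0.548, 0.224], 'eef_pos': [498.467, -257.581, 420.438], 'tool_rot': [2.584, -0.083, 1.18], 'width': 13.071, 'force': [-0.168, -0.157, -4.136]}
tool z [ 0.516 -0.137 -0.845]
tilt 32.3 xdip -4.7 ydip 31.9
2362 [[79.0, 55.0], [44.0, 55.0], [16.0, 55.0], [-23.0, 55.0]] dist [ 21.  53.  81. 120.]
```

>>> move_arm --series '[[[0,0,0],-0.18],[[0,0,0],-0.36],[[0,0,0],-0.54],[[0,0,0],-0.72],[[0,0,0],-0.9]]'

```text
clock: 19.08
eef_pos: [498.5, -257.6, 420.5]
tool_rot: [2.71, 0.374, 1.983]
force: [0.2, 0.7, -4.1]
width: 13.1
```

>>> move_arm --series '[[[0,0,0],-0.18],[[0,0,0],-0.36],[[0,0,0],-0.54],[[0,0,0],-0.72],[[0,0,0],-0.9]]'

```text
clock: 19.7
eef_pos: [498.4, -257.6, 420.5]
tool_rot: [-3.087, 0.561, 2.985]
force: [-0.9, 0.7, -4.4]
width: 13.4
```

>>> move_arm --series '[[[0,0,0],-0.18],[[0,0,0],-0.36],[[0,0,0],-0.54],[[0,0,0],-0.68],[[0,0,0],-0.68]]'

```text
clock: 20.32
eef_pos: [498.4, -257.6, 420.6]
tool_rot: [-2.73, 0.396, -2.554]
force: [-0.7, -0.2, -4.5]
width: 13.0
```

```bash
python3 -c "
from h import *; look('pics/w14.png')"
```

```text
{'clock': 20.325, 'qpos': [1.026, 0.095, -0.564, 1.969, -0.127, 0.544, 2.643], 'eef_pos': [498.416, -257.626, 420.597], 'tool_rot': [-2.73, 0.396, -2.554], 'width': 12.987, 'force': [-0.674, -0.203, -4.517]}
tool z [ 0.517 -0.137 -0.845]
tilt 32.3 xdip 22.7 ydip -21.7
2560 [[86.0, 54.0], [65.0, 54.0], [43.0, 54.0], [22.0, 52.0]] dist [15. 34. 54. 75.]
```

>>> move_arm --series '[[[0,0,0],0],[[0,0,0],0]]'

```text
clock: 20.62
eef_pos: [498.4, -257.6, 420.5]
tool_rot: [-2.731, 0.397, -2.556]
force: [0.1, -0.3, -2.9]
width: 13.3
```

```bash
python3 -c "
from h import *; look('pics/w15.png')"
```

```text
{'clock': 20.625, 'qpos': [1.025, 0.095, -0.563, 1.969, -0.127, 0.544, 2.641], 'eef_pos': [498.392, -257.577, 420.536], 'tool_rot': [-2.731, 0.397, -2.556], 'width': 13.256, 'force': [0.095, -0.256, -2.877]}
tool z [ 0.516 -0.137 -0.845]
tilt 32.3 xdip 22.8 ydip -21.6
2560 [[86.0, 54.0], [65.0, 54.0], [43.0, 54.0], [22.0, 52.0]] dist [15. 34. 54. 75.]
```

>>> move_arm --series '[[[0,0.02,0],-0.12],[[0,0,0],-0.12]]'

```text
clock: 20.92
eef_pos: [497.2, -254.5, 419.0]
tool_rot: [-2.692, 0.345, -2.436]
force: [0.7, -0.8, -3.3]
width: 12.8
```

```bash
python3 -c "
from h import *; look('pics/w16.png')"
```

```text
{'clock': 20.925, 'qpos': [1.039, 0.094, -0.582, 1.972, -0.123, 0.546, 2.757], 'eef_pos': [497.159, -254.45, 419.02], 'tool_rot': [-2.692, 0.345, -2.436], 'width': 12.786, 'force': [0.658, -0.802, -3.349]}
tool z [ 0.514 -0.133 -0.848]
tilt 32.1 xdip 19.8 ydip -24.2
1778 [[86.0, 35.0], [69.0, 22.0], [48.0, 20.0], [27.0, 18.0]] dist [32. 52. 67. 84.]
```

>>> move_arm --series '[[[0,0,0],0.18],[[0,0,0],0.36],[[0,0,0],0.54],[[0,0,0],0.72],[[0,0,0],0.9]]'

```text
clock: 21.6
eef_pos: [499.6, -259.8, 422.0]
tool_rot: [3.127, 0.567, 2.852]
force: [0.3, -0.3, -4.2]
width: 12.9
```

```bash
python3 -c "
from h import *; look('pics/w17.png')"
```

```text
{'clock': 21.6, 'qpos': [0.93, 0.09, -0.456, 1.967, -0.156, 0.545, 1.883], 'eef_pos': [499.602, -259.782, 422.011], 'tool_rot': [3.127, 0.567, 2.852], 'width': 12.919, 'force': [0.33, -0.281, -4.152]}
tool z [ 0.519 -0.139 -0.843]
tilt 32.5 xdip 32.5 ydip 0.7
2181 [[85.0, 29.0], [85.0, -35.0], [85.0, -15.0], [72.0, -52.0]] dist [ 38. 102.  82. 120.]
```

>>> move_arm --series '[[[0,0,0],0.18],[[0,0,0],0.36],[[0,0,0],0.54],[[0,0,0],0.72],[[0,0,0],0.9]]'

```text
clock: 22.28
eef_pos: [499.7, -259.8, 422.1]
tool_rot: [2.669, 0.327, 1.868]
force: [0.4, -0.1, -4.4]
width: 13.1
```

>>> move_arm --series '[[[0,0,0],0.18],[[0,0,0],0.36],[[0,0,0],0.36],[[0,0,0],0.36]]'

```text
clock: 22.78
eef_pos: [499.7, -259.7, 422.1]
tool_rot: [2.592, 0.151, 1.549]
force: [-0.1, 0.5, -4.1]
width: 13.3
```

```bash
python3 -c "
from h import *; look('pics/w18.png')"
```

```text
{'clock': 22.775, 'qpos': [0.792, 0.083, -0.304, 1.97, -0.192, 0.546, 0.653], 'eef_pos': [499.72, -259.723, 422.053], 'tool_rot': [2.592, 0.151, 1.549], 'width': 13.259, 'force': [-0.099, 0.542, -4.066]}
tool z [ 0.519 -0.14  -0.843]
tilt 32.5 xdip 8.6 ydip 31.1
1804 [[89.0, 52.0], [84.0, 21.0], [82.0, -23.0], [79.0, 52.0]] dist [16. 47. 90. 22.]
```

View pics/w18.png

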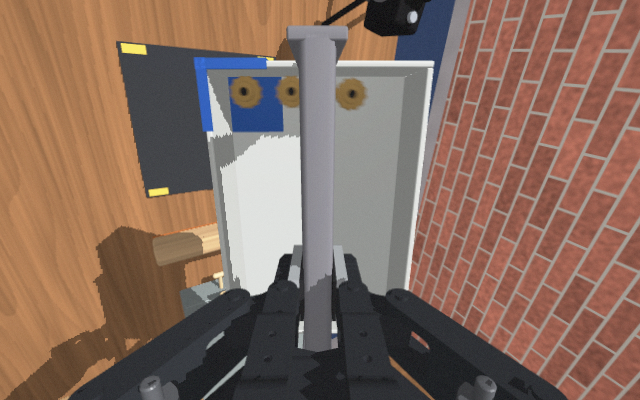

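>>> move_arm --series '[[[0,0,0],0.18],[[0,0,0],0.36],[[0,0,0],0.54],[[0,0,0],0.72],[[0,0,0],0.9]]'

```text
clock: 23.45
eef_pos: [499.6, -259.8, 421.9]
tool_rot: [2.664, -0.318, 0.765]
force: [0.2, -0.3, -3.4]
width: 13.1
```

>>> move_arm --series '[[[0.02,0,0],0],[[0,0,0],0],[[0,0,0],-0.18],[[0,0,0],-0.36],[[0,0,0],-0.54]]'

```text
clock: 24.08
eef_pos: [499.4, -259.8, 421.8]
tool_rot: [2.576, -0.039, 1.247]
force: [0.2, 0.3, -4.2]
width: 12.9
```

```bash
python3 -c "
from h import *; look('pics/w19.png')"
```

```text
{'clock': 24.075, 'qpos': [0.756, 0.081, -0.265, 1.971, -0.201, 0.547, 0.305], 'eef_pos': [499.45, -259.787, 421.76], 'tool_rot': [2.576, -0.039, 1.247], 'width': 12.931, 'force': [0.215, 0.288, -4.243]}
tool z [ 0.518 -0.14  -0.844]
tilt 32.5 xdip -2.2 ydip 32.4
2488 [[79.0, 55.0], [57.0, 55.0], [35.0, 55.0], [30.0, 34.0]] dist [20. 41. 62. 74.]
```

>>> move_arm --series '[[[0,0,0],-0.18],[[0,0,0],-0.36],[[0,0,0],-0.54],[[0,0,0],-0.72],[[0,0,0],-0.9]]'

```text
clock: 24.75
eef_pos: [499.4, -259.9, 421.7]
tool_rot: [2.739, 0.41, 2.06]
force: [-0.0, 0.0, -3.9]
width: 13.0
```

>>> move_arm --series '[[[0,0,0],-0.18],[[0,0,0],-0.36],[[0,0,0],-0.4],[[0,0,0],-0.4]]'

```text
clock: 25.25
eef_pos: [499.4, -260.0, 421.8]
tool_rot: [2.935, 0.532, 2.487]
force: [0.5, 0.4, -5.0]
width: 12.9
```

```bash
python3 -c "
from h import *; look('pics/w20.png')"
```

```text
{'clock': 25.25, 'qpos': [0.893, 0.088, -0.414, 1.968, -0.166, 0.545, 1.581], 'eef_pos': [499.386, -259.96, 421.782], 'tool_rot': [2.935, 0.532, 2.487], 'width': 12.88, 'force': [0.491, 0.397, -4.987]}
tool z [ 0.519 -0.14  -0.844]
tilt 32.5 xdip 30.5 ydip 10.2
2612 [[85.0, 55.0], [64.0, 55.0], [61.0, 34.0], [42.0, 55.0]] dist [15. 34. 47. 55.]
```

>>> move_arm --series '[[[0,0,0],0.12],[[0,0,0],0.24],[[0,0,0],0.36],[[0,0,0],0.36],[[0,0,0],0.36]]'

```text
clock: 25.92
eef_pos: [499.4, -259.9, 421.8]
tool_rot: [2.755, 0.426, 2.101]
force: [0.5, 0.1, -3.9]
width: 13.0
```

>>> move_arm --series '[[[0,0,0],0],[[0,0,0],0],[[0,0,0],0],[[0,0,0],0],[[0,0,0],0]]'

```text
clock: 26.55
eef_pos: [499.4, -259.9, 421.8]
tool_rot: [2.755, 0.426, 2.101]
force: [0.7, -0.5, -4.4]
width: 13.3
```

```bash
python3 - <<'E'
from h import *
look('pics/w21.png'); s=read_state(); M=R.from_euler("xyz",s["tool_rot"]).as_matrix()
print("tote middle",(s["eef_pos"]+M@[9,0,61]).round(),"foot",(s["eef_pos"]+M@[109,-70,91]).round())
a=cv2.imread('pics/w21.png')[0:280,120:480]
cv2.imwrite("pics/f.png",np.hstack([a,get_image("scene")[0:280,130:570]]))
E
```

```text
{'clock': 26.55, 'qpos': [0.853, 0.086, -0.371, 1.969, -0.177, 0.545, 1.232], 'eef_pos': [499.418, -259.887, 421.768], 'tool_rot': [2.755, 0.426, 2.101], 'width': 13.281, 'force': [0.671, -0.55, -4.448]}
tool z [ 0.519 -0.14  -0.844]
tilt 32.5 xdip 24.4 ydip 20.1
2687 [[85.0, 56.0], [85.0, 34.0], [63.0, 55.0], [42.0, 56.0]] dist [15. 34. 35. 55.]
tote middle [ 527. -261.  367.] foot [ 446. -229.  276.]
```

View pics/f.png

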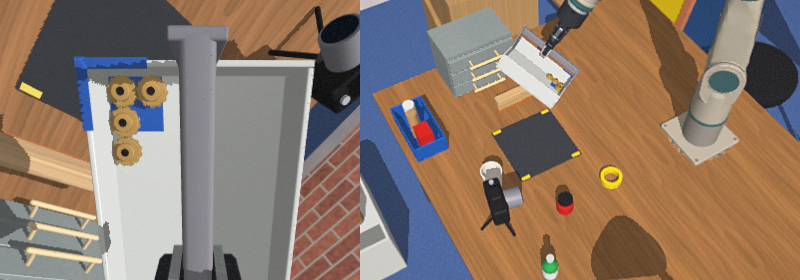

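The nuts sit in an L in the blue corner, the blue corner is lowest, and the tote is over the card. Everything else on the bench is where it was, so I'm handing in.

```bash
python3 -c "
from cell import *; print(finish_job())"
```

```text
the job is handed in; nothing more can be done
None
```

I picked the tote up by its handle and held it about 0.3 m above the middle of the card. It is tipped towards the blue corner, with all four nuts gathered there, and I handed it in at about 26.6 s, still gripped. The hand-in gave no verdict.

The move tool cannot tilt the gripper. I tilted it by pushing the arm up against its reach limit, which turned the wrist over, then brought the tilted tote back down over the card and turned the blue corner lowest.

**Last checks, at about 26.5 s:**

| Check | Measured | Required |
|---|---|---|
| Tilt | 32.5° | 15 to 63° |
| Dip in x / y | 24° / 20° | at least 7° each |
| Blue tip height | about 276 mm | over 20 mm |
| Tote middle from card centre | about 10 mm | within 80 mm |
| Nuts from the blue corner | 15, 34, 35 and 55 mm | within 85 mm |

- **Grip and stillness:** The opening stayed at 13 mm, so the grip held. The arm's position did not change over the last 0.6 s. I did not check the nuts' speed directly, but they should have settled.
- **Bystanders:** The final scene picture shows no spill and nothing visibly moved on the bench. I judged this by eye.
- **What didn't work at first:** The nuts first lined up along one wall, with the farthest about 76 to 80 mm from the corner. I rotated the tilted tote several times, with small jolts, until they formed a compact L. Some turns briefly spread them out.
- **Disagreement:** The top and wrist cameras differed by about 4 mm sideways on the tote's position, which the grip took up.

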